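# Centre the stand-off insulator on its pedestal

## Task

The white ceramic insulator stands off-centre on its small round pedestal: with light taps of the fingertips, nudge it until it stands upright in the middle of the yellow ring, its whole flange inside the ring. Do not pinch, grip or lift it, push hard, tip it or knock it off, and leave everything else on the bench where it stands. Finish with the robot clear of everything.

Things in the scene. Friction and masses are not known exactly. Their poses are not given: they have to be found in the camera images.
- insulator: White ceramic insulator, loose, top-heavy, easily tipped, 0.1-0.2 kg, round about z, 62 mm tall, origin at the centre of its underside. Foot 20 mm across, 0-6 mm high; flange 40 mm across, 6-16 mm high (the widest part: push here); sheds 34 and 30 mm across; brass cap 20 mm across at 45-55 mm, stud on top. It slides with dry friction, stays where left. Starts 16-28 mm off centre, any direction.
- pedestal: Round pedestal fixed to the bench, any yaw, origin at the centre of its underside, z up. Foot 120 mm across, 8 mm high; column 56 mm across; dark steel top disc 88 mm across, its flat upper face 40 mm above the bench. Yellow ring painted around the middle of the top: inner diameter 50 mm, outer 58 mm, no edge to feel.
- pedestal_top (a point): Centre of the pedestal's upper face, 40 mm above the bench: the middle of the yellow ring.
- spare_insulator: Bystander: a brown insulator of the same shape, 62 mm tall, standing on the bench about 110 mm from the pedestal's centre. Origin at the centre of its underside. Leave alone.
- handheld: Bystander: black handheld radio standing upright, 36 x 60 x 105 mm with a stub antenna up to 165 mm, origin at the centre of its underside. Leave alone.
- mug: Bystander: blue ceramic mug, 76 mm across, 90 mm tall, origin at the centre of its underside. Leave alone.
- mouse: Bystander: black computer mouse, 105 x 60 x 33 mm, origin at the centre of its underside. Leave alone.
- screwdriver: Bystander: screwdriver lying along its own x axis, about 200 mm long. Leave alone.
- screw_jar: Bystander: amber jar, 52 mm across, 60 mm tall, origin at the centre of its underside. Leave alone.
- coax_adapter: Bystander: small steel and brass connector, 28 mm across, 38 mm tall, standing, origin at the centre of its underside. Leave alone.
Mind the look-alikes: they are no part of the job. Leave any red or turquoise look-alike of the insulator alone.

How it is judged:
By the outcome, as a careful person would: the job done as asked, in the order asked, and still so for the second after the job is handed in, with the robot touching nothing.
It also fails if it takes over 58 s, if anything falls off the work surface, if the arm or the gripper's body presses on something with over 40 N, if the wrist force passes 120 N, or if a joint passes its speed limit or range.

## Robot

A 6-joint arm with a two-finger parallel gripper is mounted at the origin on the work surface. World frame = base frame: x ahead of the robot, y to its left, z up, the work surface at z = 0. Lengths are in mm, angles in rad, forces in N, time in s.
With the tool pointing down it reaches from about 275 to 825 mm from the base axis. Payload 4.9 kg.
Tool frame: the origin (TCP) lies at the very end of the fingers, on their centre line; the grasp point (between the pads) lies 19 mm behind it; z points along the fingers, y is the line along which they close (so a half turn about z gives the same grasp; the last joint's range is limited). The gripper opens to 85 mm and grips with 20 to 120 N. Pads are 22 mm wide; open, the fingers measure 114 mm over their backs; the gripper's body (76 mm by 85 mm) begins 54 mm behind the grasp point. The pads swing forward as they close: fully open they stand 13 mm farther back than shut.
Start: joints at [-1.427, 0.326, -0.193, 1.052, 0, 1.437], TCP at [150.844, -528.928, 231.281] pointing down, gripper open.
Joint ranges: [-2.65, 2.65], [-0.97, 1.79], [-1.3, 1.35], [-1.93, 2.1], [-1.47, 1.37], [-3.14, 3.14]. Speed limits (rad/s): [2.57, 2.57, 3.14, 3.14, 3.14, 3.14].

## Interface

Orientations are given as [roll, pitch, yaw] about the fixed x, y, z axes, in that order (R = Rz(yaw) Ry(pitch) Rx(roll)).
In Python, from bench import bot, solve_ik, imaging gives the robot as it stands. Calls block until the motion is done:
- bot.move_ptp(position, orientation): joint-space move of the TCP to a pose.
- bot.movel(position, rot=None, max_speed=150, threshold=None): straight line of the TCP; rot=None keeps the orientation; max_speed is the mean speed in mm/s. With threshold (N) it stops when the force on the tool has changed by that much, and returns True; else False.
- bot.move_j(angles): joint-space move.
- bot.grip(opening, effort=None): opening from 0.0 (shut) to 1.0 (fully open); effort is the grip in N (None keeps the last); returns when the fingers have stopped.
- bot.dwell(seconds).
- solve_ik(position, orientation): joint angles nearest the present ones, or None.
- bot.get_state(): the state.
- imaging.capture(name): name is "scene" or "top"; returns the picture (480x640x3 uint8, blue, green, red); there is no depth.
- imaging.camera_model(name): a dict with "K" (3x3 intrinsics, pixels), "k1" (the pictures are not rectified: a ray, as slopes to the right and down, at radius r is drawn at 1 + k1 r^2 times it, then the intrinsics apply), "position" and "rotation" of the camera in the world. Camera axes: x right, y up, looking along -z (the intrinsics and any distortion apply to the point x, -y, -z); pixel columns grow to the right and rows downward; lengths in mm; the calibration is good to about 2 mm. A picture is of the moment at which its call begins. camera_model takes no time and is no camera call.
A pose or a line that the arm cannot do raises bot.IKError and nothing moves.
- bot.sign_off(): hands the job in; it is judged then, once.
The state is a dict: "t": time; "qpos": joint angles; "joint_velocities": joint speeds; "effort": joint torques, N m; "tcp_pos": TCP position; "orientation": TCP orientation; "contact_force": force on the tool from outside, world axes, zero at the start; "wrist_torque": the same for the moment, N m; "opening": opening from 0.0 (shut) to 1.0 (fully open); "gripper_force": force on a finger pad.
Only numpy, scipy, OpenCV 4.12 (cv2) and the standard library are available. Lean on these libraries where they do the work, as an engineer would, in place of code of your own. Each camera call takes 0.05 s, during which the arm holds its last target. There are 200 camera calls.

## Working session

There is one attempt and no reset: what is moved stays moved. The work goes in short steps, each a Python script; the robot and the scene stay as the last script left them, time stands still between calls to the robot, and variables do not carry over. Pictures are saved under pics/ and viewed, at most 10 in all, crops included, and the job is handed in when it is done.

```bash
mkdir -p pics; ls; cat > h.py <<'E'
import numpy as np, cv2
from bench import bot, solve_ik, imaging
def ray(name,u,v):
    m=imaging.camera_model(name);K=np.array(m["K"]);R=np.array(m["rotation"]).reshape(3,3)
    D=np.array([m["k1"],0,0,0.])
    p=cv2.undistortPoints(np.array([[[u,v]]],float),K,D)[0,0]
    return np.array(m["position"]),R@np.array([p[0],-p[1],-1.])
def at_z(name,u,v,z):
    o,d=ray(name,u,v);return o+d*(z-o[2])/d[2]
def proj(name,P):
    m=imaging.camera_model(name);K=np.array(m["K"]);R=np.array(m["rotation"]).reshape(3,3)
    c=(np.atleast_2d(P)-np.array(m["position"]))@R; c=c*[1,-1,-1]
    return cv2.projectPoints(c.astype(float),np.zeros(3),np.zeros(3),K,np.array([m["k1"],0,0,0.]))[0][:,0]
E
python3 - <<'E'
from h import *
for n in("scene","top"):
    cv2.imwrite(f"pics/{n}0.png",imaging.capture(n)); print(n,imaging.camera_model(n))
print(bot.get_state())
E
```

```text
pics
scene {'K': array([[619.14961429,   0.        , 318.23904622],
       [  0.        , 619.14961429, 239.45884275],
       [  0.        ,   0.        ,   1.        ]]), 'k1': -0.001154049171120383, 'position': array([1086.01966709,  599.04260209,  971.61226305]), 'rotation': array([0.7021636 , 0.00868316, 2.46989478])}
top {'K': array([[449.78253776,   0.        , 324.23268496],
       [  0.        , 449.78253776, 239.20893098],
       [  0.        ,   0.        ,   1.        ]]), 'k1': -0.05286947711801059, 'position': array([477.20019097,   2.96352779, 888.47878828]), 'rotation': array([ 0.15714587, -0.03397421, -1.59192899])}
{'t': 0.1, 'qpos': array([-1.42720773e+00,  3.26874834e-01, -1.93464315e-01,  1.05203062e+00,
       -2.41853856e-05,  1.43659526e+00]), 'joint_velocities': array([ 0.00023396, -0.00071937,  0.00408683,  0.00125446,  0.00041086,
       -0.00034965]), 'effort': array([ 5.30971956e-04, -4.44238901e+01,  2.63037443e+01,  7.87782337e-03,
       -1.83335674e-04,  5.12913573e-06]), 'tcp_pos': array([ 150.75453715, -528.39075953,  230.58482318]), 'orientation': array([-3.14003012e+00, -1.86556864e-04,  2.77789539e-01]), 'contact_force': array([-0.26255875, -0.41181275, -0.63071079]), 'wrist_torque': array([ 0.01171068, -0.02517632, -0.0173293 ]), 'gripper_force': 0.0, 'opening': 1.0037083999143228}
```

```bash
sed -i 's/R=np.array(m\["rotation"\]).reshape(3,3)/R=Rotation.from_euler("xyz",m["rotation"]).as_matrix()/; s/^import numpy as np, cv2/&\nfrom scipy.spatial.transform import Rotation/' h.py
```

```text
(no output)
```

View pics/top0.png

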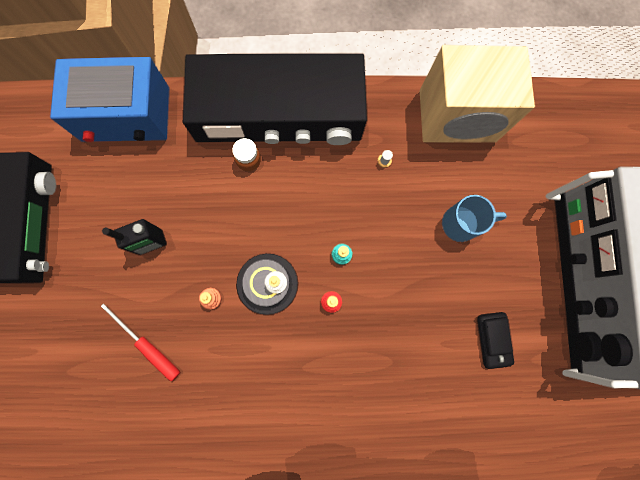

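View pics/scene0.png

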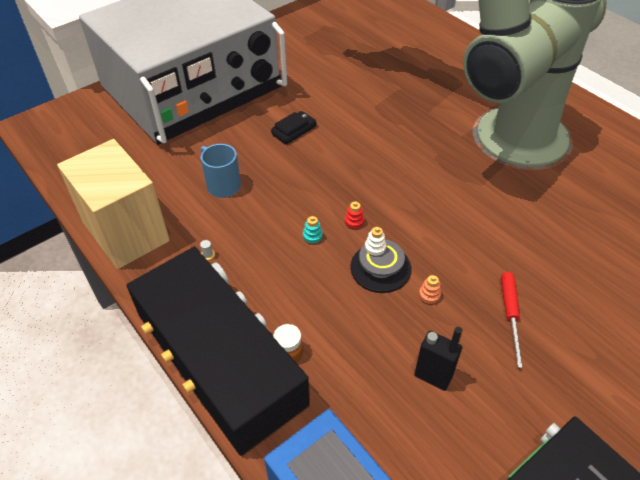

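Top view: the white insulator is at about (275,282) on the pedestal, centred near (267,283). The others are the orange-brown spare at (209,298), red at (331,302) and turquoise at (342,254). The only white one, and the only one on the pedestal, is the target. I'll confirm it in an enlarged crop.

```bash
python3 - <<'E'
from h import *
a=cv2.imread("pics/top0.png")[245:320,225:310]; b=cv2.imread("pics/scene0.png")[220:295,340:425]
cv2.imwrite("pics/crop0.png",np.vstack([cv2.resize(x[:,:],None,fx=4,fy=4,interpolation=cv2.INTER_CUBIC) for x in (a,b)]))
E
```

```text
(no output)
```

View pics/crop0.png

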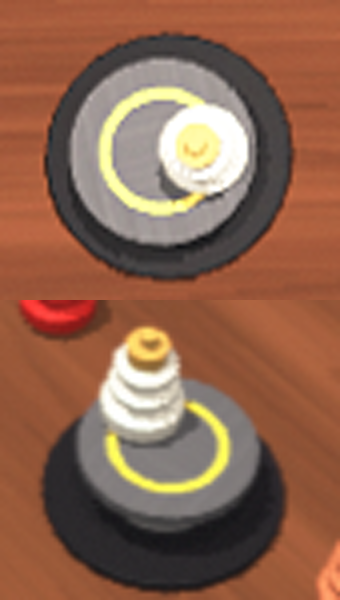

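White insulator on the pedestal confirmed, standing off to the right in the top view. Next I measure by fitting a silhouette for the insulator and a known-radius circle for the ring.

```bash
cat >> h.py <<'E'
from scipy.optimize import least_squares, minimize
T=np.linspace(0,2*np.pi,60)
def circ(x,y,r,z): return np.c_[x+r*np.cos(T),y+r*np.sin(T),np.full(60,z)]
def ring_fit(name,img,c0):
    w=proj(name,circ(*c0,34,40)); hsv=cv2.cvtColor(img,cv2.COLOR_BGR2HSV)
    m=cv2.inRange(hsv,(24,110,120),(36,255,255))
    box=np.zeros_like(m); cv2.fillPoly(box,[w.astype(np.int32)],255); m&=box
    v,u=np.nonzero(m); P=np.array([at_z(name,a,b,40)[:2] for a,b in zip(u,v)])
    f=least_squares(lambda c:np.hypot(*(P-c).T)-27,P.mean(0),loss="soft_l1")
    return f.x,len(P),np.abs(f.fun).mean()
PROF=[(10,0,6),(20,6,16),(17,20,25),(15,30,35),(10,45,55),(4,55,62)]
S=8
def sil(name,x,y,u0,v0,n):
    m=np.zeros((n*S,n*S),np.uint8)
    for r,a,b in PROF[1:]:
        p=np.vstack([proj(name,circ(x,y,r,40+a)),proj(name,circ(x,y,r,40+b))])
        h=cv2.convexHull(((p-[u0,v0]+.5)*S).astype(np.int32)); cv2.fillConvexPoly(m,h,1)
    ax=proj(name,np.array([[x,y,50],[x,y,95]])); cv2.line(m,*[tuple(((q-[u0,v0]+.5)*S).astype(int).tolist()) for q in ax],1,8*S)
    return cv2.resize(m.astype(np.float32),(n,n),interpolation=cv2.INTER_AREA)
def ins_fit(name,img,c0,n=70):
    c=proj(name,[[*c0,60]])[0]; u0,v0=(c-n/2).astype(int)
    h=cv2.cvtColor(img[v0:v0+n,u0:u0+n],cv2.COLOR_BGR2HSV)
    M=cv2.inRange(h,(0,0,150),(179,75,255))|cv2.inRange(h,(14,60,120),(23,255,255))
    k,L,st,ce=cv2.connectedComponentsWithStats(M)
    i=1+np.argmax(st[1:,4]); M=(L==i).astype(np.float32)
    cost=lambda q:float(((sil(name,q[0],q[1],u0,v0,n)-M)**2).sum())
    best=min(((cost((c0[0]+i,c0[1]+j)),c0[0]+i,c0[1]+j) for i in range(-36,37,6) for j in range(-36,37,6)))
    r=minimize(cost,best[1:],method="Nelder-Mead",options=dict(initial_simplex=np.array(best[1:])+[[0,0],[3,0],[0,3]],xatol=.1))
    return r.x,r.fun,M.sum()
E
python3 - <<'E'
from h import *
print("disc guess",at_z("top",265,282.4,40),"cap",at_z("top",274.4,281.1,95))
c0=at_z("top",265,282.4,40)[:2]
for n in("top","scene"):
    im=cv2.imread(f"pics/{n}0.png"); print(n,ring_fit(n,im,c0),ins_fit(n,im,c0))
for nm,(u,v) in dict(red=(331,302),turq=(342,254),spare=(209,298)).items(): print(nm,at_z("top",u,v,50))
E
```

```text
disc guess [530.78657862  84.23455348  40.        ] cap [529.29938321  62.48986844  95.        ]
top (array([521.85661132,  94.66671703]), 20, np.float64(2.4106125085846934)) (array([529.49470342, 104.15289127]), np.float64(1015.314697265625), np.float32(1271.0))Traceback (most recent call last):
  File "<stdin>", line 5, in <module>
  File "h.py", line 41, in ins_fit
    best=min(((cost((c0[0]+i,c0[1]+j)),c0[0]+i,c0[1]+j) for i in range(-36,37,6) for j in range(-36,37,6)))
  File "h.py", line 41, in <genexpr>
    best=min(((cost((c0[0]+i,c0[1]+j)),c0[0]+i,c0[1]+j) for i in range(-36,37,6) for j in range(-36,37,6)))
               ~~~~^^^^^^^^^^^^^^^^^^^
  File "h.py", line 40, in <lambda>
    cost=lambda q:float(((sil(name,q[0],q[1],u0,v0,n)-M)**2).sum())
                          ~~~^^^^^^^^^^^^^^^^^^^^^^^^
  File "h.py", line 30, in sil
    p=np.vstack([proj(name,circ(x,y,r,40+a)),proj(name,circ(x,y,r,40+b))])
                 ~~~~^^^^^^^^^^^^^^^^^^^^^^^
  File "h.py", line 12, in proj
    m=imaging.camera_model(name);K=np.array(m["K"]);R=Rotation.from_euler("xyz",m["rotation"]).as_matrix()
ValueError: time passes only in moves, steps and waits
```

```bash
sed -i 's/imaging.camera_model(name)/CM[name]/; s/^def ray/CM={n:imaging.camera_model(n) for n in("top","scene")}\n&/' h.py
python3 - <<'E'
from h import *
for n,pts in dict(top=[(250,283),(255,270),(265,267.5),(283,270),(285,288),(274,281),(270,281),(258,296),(266,297)],scene=[(375,245),(376,232),(370,240),(395,262),(383,267),(382,286),(365,270)]).items():
    h=cv2.cvtColor(cv2.imread(f"pics/{n}0.png"),cv2.COLOR_BGR2HSV)
    for u,v in pts: print(n,u,v,h[int(v),int(u)])
E
```

```text
top 250 283 [ 30  93 255]
top 255 270 [ 29  82 223]
top 265 267.5 [ 31  97 255]
top 283 270 [  6  15 171]
top 285 288 [ 15  30 171]
top 274 281 [ 29  85 255]
top 270 281 [ 28  96 255]
top 258 296 [ 30  88 255]
top 266 297 [ 30  87 255]
scene 375 245 [ 30  10 248]
scene 376 232 [ 19 157 237]
scene 370 240 [ 21  32 221]
scene 395 262 [ 27 128 219]
scene 383 267 [ 30 160 253]
scene 382 286 [140  17  45]
scene 365 270 [ 0  5 51]
```

```bash
python3 - <<'E'
s=open("h.py").read()
s=s.replace('(24,110,120)','(24,65,150)').replace('(0,0,150),(179,75,255)','(0,0,200),(179,60,255)').replace('(14,60,120),(23,255,255)','(14,70,120),(24,255,255)')
s=s.replace('M=(L==i).astype(np.float32)','M=(L==i).astype(np.uint8); cs=cv2.findContours(M,0,2)[0]; cv2.drawContours(M,cs,-1,1,-1); M=M.astype(np.float32)')
open("h.py","w").write(s)
E
cat > m.py <<'E'
from h import *
def measure(tag,c0=(530.8,84.2),new=True):
    out=[]
    for n in("top","scene"):
        if new: cv2.imwrite(f"pics/{n}{tag}.png",imaging.capture(n))
        im=cv2.imread(f"pics/{n}{tag}.png"); i=ins_fit(n,im,c0); r=ring_fit(n,im,c0)
        print(n,"ins",i[0].round(1),i[1:],"ring",r[0].round(1),r[1:],"off",(i[0]-r[0]).round(1)); out.append((i[0],r[0]))
    return np.array(out)
E
python3 -c "
from m import *
measure(0,new=False)
for nm,(u,v) in dict(red=(331,302),turq=(342,254),spare=(209,298)).items(): print(nm,at_z('top',u,v,50))"
```

```text
top ins [531.   63.4] (np.float64(16.29638671875), np.float32(400.0)) ring [531.1  86.8] (294, np.float64(3.502451726533311)) off [ -0.1 -23.4]
scene ins [527.8  60.9] (np.float64(96.896240234375), np.float32(356.0)) ring [532.2  85.2] (194, np.float64(1.8765923334335788)) off [ -4.4 -24.4]
red [491.68894637 -38.3795753   50.        ]
turq [580.80608396 -61.18712206  50.        ]
spare [503.21395651 186.36892638  50.        ]
```

```bash
sed -i 's/P.mean(0),loss="soft_l1"/np.array(c0),loss="cauchy",f_scale=.7/' h.py
python3 - <<'E'
from m import *
o=measure(0,new=False)
im=[]
for k,n in enumerate(("top","scene")):
    a=cv2.imread(f"pics/{n}0.png"); u0,v0=(proj(n,[[530,84,60]])[0]-38).astype(int)
    c=cv2.resize(a[v0:v0+76,u0:u0+76],None,fx=5,fy=5,interpolation=cv2.INTER_CUBIC)
    for (x,y),rz in ((o[k][0],[(20,46),(20,56),(10,95)]),(o[k][1],[(25,40),(29,40)])):
        for r,z in rz: cv2.polylines(c,[((proj(n,circ(x,y,r,z))-[u0,v0]+.5)*5).astype(np.int32)],True,(255,0,255))
    im.append(c)
cv2.imwrite("pics/ov.png",np.hstack(im))
E
```

```text
top ins [531.   63.4] (np.float64(16.29638671875), np.float32(400.0)) ring [531.1  85.4] (294, np.float64(3.583937034277952)) off [ -0.2 -22. ]
scene ins [527.8  60.9] (np.float64(96.896240234375), np.float32(356.0)) ring [532.2  85.2] (194, np.float64(1.8756700933380719)) off [ -4.3 -24.3]
```

View pics/ov.png

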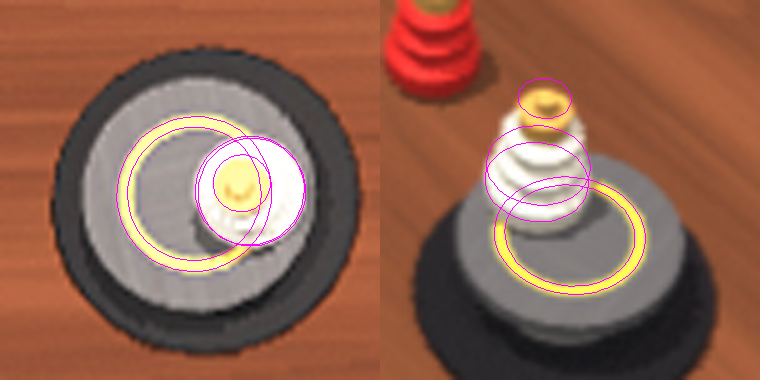

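```bash
sed -i 's/(0,0,200),(179,60,255)/(0,0,200 if name=="top" else 125),(179,60,255)/' h.py
python3 - <<'E'
from m import *
o=measure(0,new=False)
b=cv2.imread("pics/scene0.png");h=cv2.cvtColor(b,cv2.COLOR_BGR2HSV)
print(h[225:270:2,374,2],h[225:270:2,374,1]);a=cv2.cvtColor(cv2.imread("pics/top0.png"),cv2.COLOR_BGR2HSV)
print(a[268:304,275,2],a[268:304,275,1])
E
```

```text
top ins [531.   63.4] (np.float64(16.29638671875), np.float32(400.0)) ring [531.1  85.4] (294, np.float64(3.583937034277952)) off [ -0.2 -22. ]
scene ins [544.7 107.1] (np.float64(892.142333984375), np.float32(1374.0)) ring [532.2  85.2] (194, np.float64(1.8756700933380719)) off [12.6 21.9]
[140 229 251 251 251 160 194 255 222 193 253 175 221 254 170 122 128 130
 131 198 250 133 133] [160 159 150 149 148 161  75   2  23  33   4  28  27   2  33  25  12  10
  14 111 165  19  13]
[164 176 250 255 255 255 255 255 255 255 255 255 255 254 246 247 255 255
 254 225 255 255 185 222 240 231 205 119 164 162 162 162 163 163 168 132] [ 12  33  98  19   0   0   0   6  95  90  85  86  88 103 134 136  82  88
  97  35   5   4  41  34  32 107 152  15  12  16  17  17  19  19  17  17]
```

```bash
sed -i 's/else 125)/else 148)/' h.py
python3 - <<'E'
from m import *
o=measure(0,new=False)
E
```

```text
top ins [531.   63.4] (np.float64(16.29638671875), np.float32(400.0)) ring [531.1  85.4] (294, np.float64(3.583937034277952)) off [ -0.2 -22. ]
scene ins [531.   64.1] (np.float64(23.462158203125), np.float32(468.0)) ring [532.2  85.2] (194, np.float64(1.8756700933380719)) off [ -1.2 -21.1]
```

```bash
python3 - <<'E'
from m import *
bot.grip(0.0)
Y=min((np.pi/2,-np.pi/2),key=lambda y:9 if (q:=solve_ik([530.7,12,130],[np.pi,0,y])) is None else abs(q[5]-bot.get_state()["qpos"][5]))
O=[np.pi,0,Y]; print(O,bot.get_state()["t"])
bot.move_ptp([530.7,8,130],O)
bot.movel([530.7,12,46],max_speed=80)
s=bot.get_state(); print(s["t"],s["tcp_pos"],s["orientation"],s["opening"],s["contact_force"])
print(bot.movel([530.7,30,46],max_speed=40,threshold=5))
print(bot.movel([530.7,46,46],max_speed=12,threshold=5))
s=bot.get_state(); print(s["t"],s["tcp_pos"],s["contact_force"])
bot.movel([530.7,15,46],max_speed=60)
bot.movel([530.7,8,130],max_speed=120)
bot.move_ptp([350,-300,220],O)
print(bot.get_state()["t"])
measure(1)
E
```

```text
[3.141592653589793, 0, 1.5707963267948966] 0.8667
4.4333 [531.22301848  11.90862608  46.50802659] [3.14054736e+00 1.50189482e-04 1.57073055e+00] -0.0007264216428619924 [0.43015022 0.04966815 0.40246765]
False
False
6.5167 [530.66320144  46.02174907  45.97589885] [ 0.56452261 -0.72405381  0.09734956]
9.4083
top ins [530.   76.5] (np.float64(9.781494140625), np.float32(387.0)) ring [530.9  83.4] (341, np.float64(6.178276784698257)) off [-0.9 -6.9]
scene ins [529.5  76.8] (np.float64(32.899658203125), np.float32(474.0)) ring [531.9  84.9] (191, np.float64(1.8575901185178711)) off [-2.4 -8.1]
```

```bash
python3 - <<'E'
from m import *
O=[np.pi,0,np.pi/2]
bot.move_ptp([530.7,8,130],O)
bot.movel([530.7,14,46],max_speed=80)
print(bot.movel([530.7,42,46],max_speed=40,threshold=5))
print(bot.movel([530.7,54.6,46],max_speed=12,threshold=5))
print(bot.get_state()["tcp_pos"])
bot.movel([530.7,15,46],max_speed=60)
bot.movel([530.7,8,130],max_speed=120)
bot.move_ptp([350,-300,220],O)
print(bot.get_state()["t"])
o=measure(2)
im=[]
for k,n in enumerate(("top","scene")):
    a=cv2.imread(f"pics/{n}2.png"); u0,v0=(proj(n,[[530,84,60]])[0]-38).astype(int)
    c=cv2.resize(a[v0:v0+76,u0:u0+76],None,fx=5,fy=5,interpolation=cv2.INTER_CUBIC)
    for (x,y),rz in ((o[k][0],[(20,46)]),((531.1,85.4) if k==0 else (532.2,85.2),[(29,40)])):
        for r,z in rz: cv2.polylines(c,[((proj(n,circ(x,y,r,z))-[u0,v0]+.5)*5).astype(np.int32)],True,(255,0,255))
    im.append(c)
cv2.imwrite("pics/ov2.png",np.hstack(im))
E
```

```text
False
False
[530.69217874  54.65536914  45.9848993 ]
17.1667
top ins [529.5  85.7] (np.float64(27.979248046875), np.float32(412.0)) ring [531.1  83.9] (359, np.float64(5.497927123405306)) off [-1.5  1.8]
scene ins [529.3  85.5] (np.float64(55.73779296875), np.float32(503.0)) ring [532.2  85. ] (171, np.float64(1.8533700819497485)) off [-2.9  0.4]
```

View pics/ov2.png

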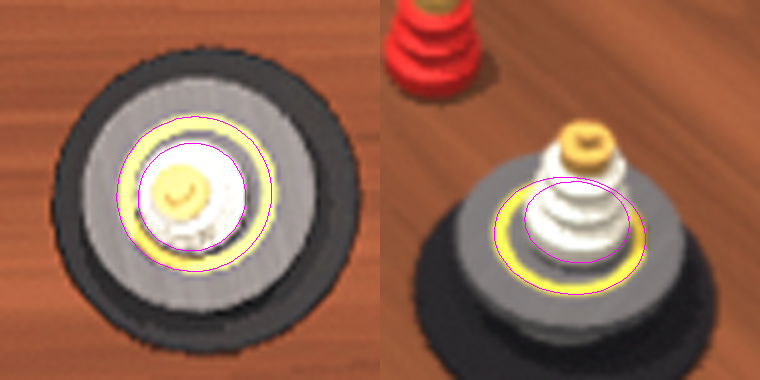

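Both views show it upright inside the ring. It is well centred in y but about 2.4 mm short in x, so I'll give it one small tap along +x.

```bash
python3 - <<'E'
from m import *
O=[np.pi,0,0]
bot.move_ptp([474,85.3,140],O)
bot.movel([476,85.3,46],max_speed=80)
print(bot.movel([494,85.3,46],max_speed=30,threshold=5))
print(bot.movel([501,85.3,46],max_speed=8,threshold=5))
print(bot.get_state()["tcp_pos"])
bot.movel([476,85.3,46],max_speed=60)
bot.movel([474,85.3,140],max_speed=120)
bot.move_ptp([350,-300,220],O)
print(bot.get_state()["t"])
o=measure(3)
im=[]
for k,n in enumerate(("top","scene")):
    a=cv2.imread(f"pics/{n}3.png"); u0,v0=(proj(n,[[530,84,60]])[0]-38).astype(int)
    c=cv2.resize(a[v0:v0+76,u0:u0+76],None,fx=5,fy=5,interpolation=cv2.INTER_CUBIC)
    im.append(c)
cv2.imwrite("pics/ov3.png",np.hstack(im))
E
```

```text
False
False
[501.06883158  85.29610539  45.94516277]
29.5
top ins [531.8  85.4] (np.float64(10.406982421875), np.float32(387.0)) ring [531.   83.9] (367, np.float64(5.330527392434134)) off [0.8 1.6]
scene ins [531.6  85.2] (np.float64(48.470458984375), np.float32(491.0)) ring [531.9  85.1] (188, np.float64(1.8210269451813654)) off [-0.3  0.1]
```

View pics/ov3.png

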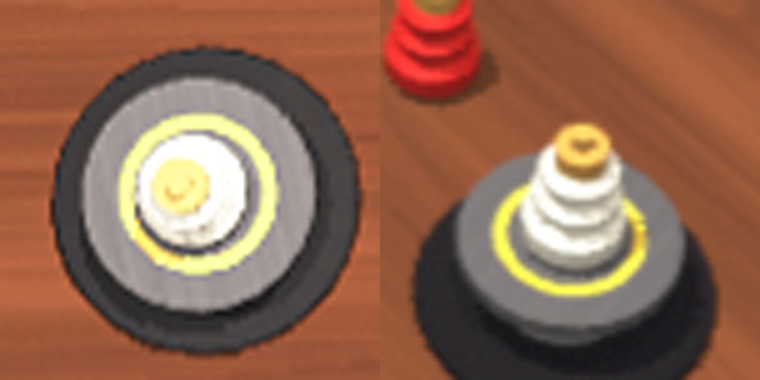

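View pics/top3.png

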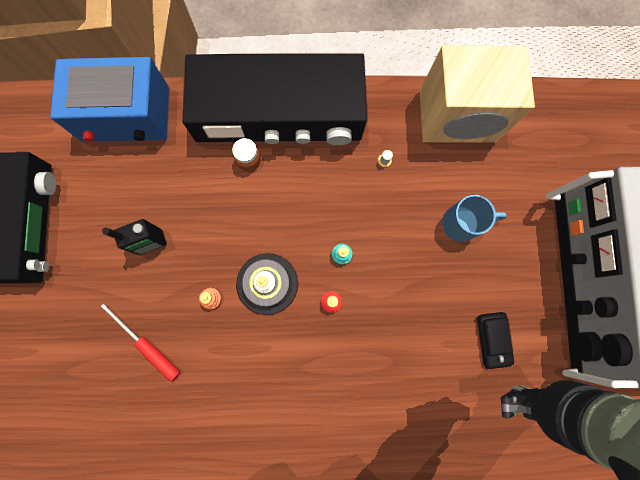

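The insulator stands upright at about (265,282), in the middle of the ring to within about 1 mm. All the bystanders are where they started, and the robot is clear.

```bash
python3 -c "
from bench import bot
bot.dwell(0.3); print(bot.sign_off())"
```

```text
the job is handed in; nothing more can be done
None
```

The job is handed in: three light pushes left the white insulator upright in the middle of the yellow ring, within about 1 mm by my measurements; nothing else was moved, and the robot is clear.

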